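# Turn a lidded gift box over on its display cradle

### The job

The oblong gift box leaning on its wooden display cradle is to be shown from its labelled underside. Pinch it between lid and base so that the loose lid stays shut throughout, lift it off, turn it over, and stand it back centred and fully seated in the same cradle, lid against the back rest and underside facing out. Leave the square gift box on the other cradle alone.

Things in the scene. Friction and masses are not known exactly. Their poses are not given: they have to be found in the camera images.
- box_center (a point): Centre of the closed oblong brown card gift box, 130 (x) x 76 (y) x 42 mm (z), 0.2 kg, sides flush; +z runs from underside (white label) to lid. At the start it leans at 45 deg on its cradle: +x down the slope to the ledge, towards the robot's left and ahead, +z up and out. The top 62 mm (-x end) stands free of the back rest: pinch it there, lid to underside, pointing down the slope.
- lid_center (a point): Centre of the oblong box's loose lid: rigid card tray 130 x 76 x 14 mm with a flat ribbon cross on its face, axes as the box. It sits over a 9 mm high neck of the 28 mm deep base with 1.5 mm play all round; nothing latches it. Shut, it lies 14 mm from box_center along the box's +z.
- cradle_seat (a point): Where the closed oblong box's centre lies when fully seated, either way over. Fixed, wooden, 74 mm wide, no sides: back rest 68 mm long and ledge 48 mm deep meet at a right angle, both at 45 deg, in a corner 22 mm above the table, 65 mm down the slope and 21 mm inwards from here. Axes: x level, the way it faces, 40 to 75 deg left of straight ahead (ledge rises to +x, rest to -x); y its width; z up.
- square_center (a point): Centre of the square gift box (closed, one solid piece, same brown card and ribbon, 100 x 100 x 42 mm) leaning on a second, identical cradle beside the first. Not to be moved. Same axes as the oblong box.
There are look-alikes about, which are no part of the job. What is meant by the part that bears lid_center is not blue, pink or purple, and is the larger of those in its own colour.

How it is judged:
At the end, for the whole second after the job is handed in: The oblong box rests in its cradle turned over: centre within 20 mm of cradle_seat, lid side facing down into the back rest at 45 degrees and width in line with the cradle (both within 11 degrees), lid shut (gap under 4 mm, parallel within 7 degrees), at rest; square box within 20 mm of its start (distance between box_center and cradle_seat below 0.02 m and angle between box_center's own z axis and vertical between 2.16 and 2.56 rad and angle between the y axis of box_center and the y axis of cradle_seat, either way round below 0.2 rad and distance between box_center and lid_center below 0.018 m and angle between the z axis of box_center and the z axis of lid_center, either way round below 0.12 rad and linear speed of giftbox below 0.02 m/s and distance of square_center from where it was at the start of the episode below 0.02 m); the robot touches nothing.
It fails at once if the lid comes open: its centre more than 20 mm from box_center (6 mm of gap) (distance between box_center and lid_center above 0.02 m).
It fails at once if the square box is moved by more than 20 mm (distance of square_center from where it was at the start of the episode above 0.02 m).
It also fails if it takes over 45 s, if anything falls off the work surface, if the arm or the gripper's body presses on something with over 40 N, if the wrist force passes 120 N, or if a joint passes its speed limit or range.

### The arm

A 6-joint arm with a two-finger parallel gripper is mounted at the origin on the work surface. World frame = base frame: x ahead of the robot, y to its left, z up, the work surface at z = 0. Lengths are in m, angles in rad, forces in N, time in s.
With the tool pointing down it reaches from about 0.425 to 0.95 m from the base axis. Payload 3.5 kg.
Tool frame: the origin (TCP) lies on the centre line of the jaws, within the pads' length; the fingertips stand 11 mm ahead of it and the grasp point (between the pads) lies 8 mm behind it; z points along the fingers, y is the line along which they close (so a half turn about z gives the same grasp; the last joint's range is limited). The gripper opens to 85 mm and grips with 20 to 120 N. Pads are 22 mm wide; open, the fingers measure 114 mm over their backs; the gripper's body (76 mm by 85 mm) begins 54 mm behind the grasp point. The pads swing forward as they close: fully open they stand 13 mm farther back than shut.
Start: joints at [-1.427, 0.286, 1.577, -0, 1.279, -0.15], TCP at [0.195, -0.646, 0.242] pointing down, gripper open.
Joint ranges: [-2.77, 2.77], [-0.9, 2.22], [0.21, 2.48], [-1.53, 4.67], [0.24, 2.81], [-2.84, 2.84]. Speed limits (rad/s): [2.79, 2.79, 3.14, 3.14, 3.14, 3.14].

### API

Orientations are given as a unit quaternion [x, y, z, w].
In Python, from plant import ctrl gives the robot as it stands.
- The arm moves only by the tool step_arm, never from a script. Its argument "motion" is a list of rows, each an object with "offset": the shift along the tool's x, y, z in m, a list of three; "twist": the turn about the tool's z in degrees. A call has 1 to 12 rows; each row is the pose to reach, as a shift and turn from the pose commanded when the call began, along the tool's axes at that moment; what a row does not reach only later rows make up. A row lasts 1/10 s, in which the tool goes at most 50 mm and 8.59 degrees, less where a joint would pass 70% of its speed; a pose out of reach is approached as far as the arm can. A call with a gripper value outside its range is refused whole. "gripper" is the finger opening in m, from 0 to 0.0854, set as the call begins (left out, the last holds). The fingers move at their own pace and stop on an object; "grip_force" is the grip in N (left out, the last holds). Time passes only in rows, so rows that repeat a pose let the fingers close. It gives the time, the measured TCP pose, the force, the opening and the grip force at its end, in the units of the state.
- ctrl.get_state(): the state, without advancing time (a new reading comes with each control period).
- ctrl.read_camera(name): name is "scene" or "top"; returns the picture (420x560x3 uint8, blue, green, red); there is no depth.
- ctrl.calibration(name): a dict with "fx", "fy", "cx", "cy" (pixels), "cam_to_world" (4x4, takes a point from camera to world coordinates). Camera axes: x right, y up, looking along -z (the intrinsics and any distortion apply to the point x, -y, -z); pixel columns grow to the right and rows downward; lengths in m; the calibration is good to about 2 mm. A picture is of the moment at which its call begins. calibration takes no time and is no camera call.
- ctrl.sign_off(): hands the job in; it is judged then, once.
The state is a dict: "time": time; "qpos": joint angles; "dq": joint speeds; "joint_efforts": joint torques, N m; "eef_pos": TCP position; "tcp_rot": TCP orientation; "contact_force": force on the tool from outside, world axes, zero at the start; "wrist_torque": the same for the moment, N m; "opening": opening from 0.0 (shut) to 1.0 (fully open); "finger_force": force on a finger pad.
Only numpy, scipy, OpenCV 4.12 (cv2) and the standard library are available. Lean on these libraries where they do the work, as an engineer would, in place of code of your own. Each camera call takes 0.05 s, during which the arm holds its last target. There are 200 camera calls.

## Working session

There is one attempt and no reset: what is moved stays moved. The work goes in short steps, Python scripts to look and compute and a tool call to move; the robot and the scene stay as the last step left them, time stands still between calls to the robot, and variables do not carry over. Pictures are saved under pics/ and viewed, at most 10 in all, crops included, and the job is handed in when it is done.

Besides the shell and the picture viewer there is one more tool, called after ">>>" as name(argument=value, ...) on one line, values as JSON. step_arm: Moves the arm, as the interface text tells. Its arguments: {"type":"object","properties":{"motion":{"type":"array"},"gripper":{"type":"number"},"grip_force":{"type":"number"}},"required":["motion"]}

```bash
mkdir -p pics; ls
python3 - <<'E'
from plant import ctrl
import cv2,numpy as np
np.set_printoptions(precision=4,suppress=True)
for n in ("scene","top"):
    cv2.imwrite(f"pics/{n}0.png",ctrl.read_camera(n)); c=ctrl.calibration(n); print(n,{k:(v if np.isscalar(v) else np.array(v)) for k,v in c.items()})
print(ctrl.get_state())
E
```

```text
pics
scene {'fx': 534.7057827185834, 'fy': 534.7057827185834, 'cx': 278.1011761870419, 'cy': 213.96141544976987, 'cam_to_world': array([[-0.1176, -0.7809,  0.6134,  1.4166],
       [ 0.9931, -0.0903,  0.0754,  0.2126],
       [-0.0035,  0.6181,  0.7861,  1.247 ],
       [ 0.    ,  0.    ,  0.    ,  1.    ]])}
top {'fx': 458.05322168217447, 'fy': 458.05322168217447, 'cx': 285.57817313725724, 'cy': 210.1263844745589, 'cam_to_world': array([[ 0.0232,  0.9897, -0.1413,  0.2792],
       [-0.9997,  0.0227, -0.0054,  0.0755],
       [-0.0022,  0.1414,  0.99  ,  1.4487],
       [ 0.    ,  0.    ,  0.    ,  1.    ]])}
{'time': 0.1, 'qpos': array([-1.427 ,  0.2871,  1.578 ,  0.    ,  1.2786, -0.15  ]), 'dq': array([ 0.0019, -0.0022, -0.0033,  0.0001,  0.0017,  0.0008]), 'joint_efforts': array([  0.0002, -40.7297, -29.3699,  -0.0001,   0.0034,   0.    ]), 'eef_pos': array([ 0.1954, -0.6455,  0.2411]), 'tcp_rot': array([ 0.9892,  0.1464,  0.    , -0.0011]), 'contact_force': array([ 0.9284, -0.3918,  0.5765]), 'wrist_torque': array([0.0164, 0.0003, 0.0245]), 'finger_force': 0.0, 'opening': 0.9997034958633272}
```

Run:
```python
import cv2,numpy as np
a=cv2.imread("pics/scene0.png");b=cv2.imread("pics/top0.png")
print(a.shape)
```

```text
(420, 560, 3)
```

View pics/scene0.png

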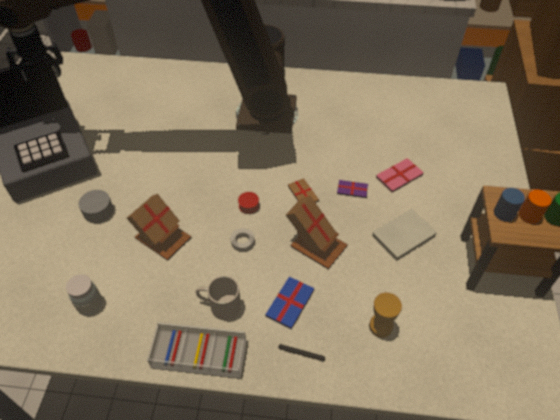

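View pics/top0.png

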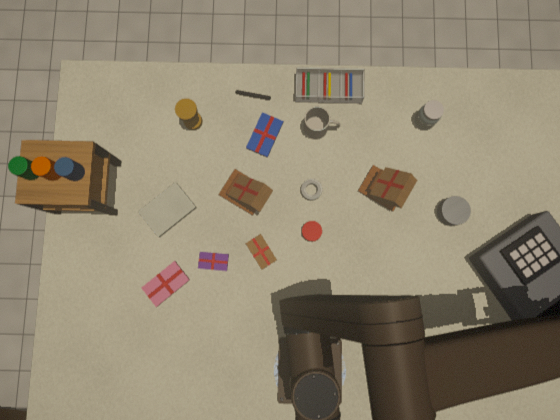

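Both views show the scene. Candidates, as scene pixel / top pixel:
- Oblong brown box on a cradle: (315,225) / (246,190).
- Square brown box on a cradle: (155,218) / (390,184).
- Small flat brown box: (303,192) / (261,251).
- Blue (290,302), pink (400,175) and purple (352,188) boxes, which the description rules out.

I choose the larger leaning brown one at (315,225) and check it in a close crop.

Run:
```python
import cv2,numpy as np
a=cv2.imread("pics/scene0.png")[180:275,270:365];b=cv2.imread("pics/top0.png")[160:220,210:280]
A=cv2.resize(a,(400,400),interpolation=cv2.INTER_CUBIC);B=cv2.resize(b,(400,343),interpolation=cv2.INTER_CUBIC)
o=np.zeros((400,800,3),np.uint8);o[:,:400]=A;o[:343,400:]=B
cv2.imwrite("pics/crop.png",cv2.convertScaleAbs(o,alpha=1.6))
```

```text
(no output)
```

View pics/crop.png

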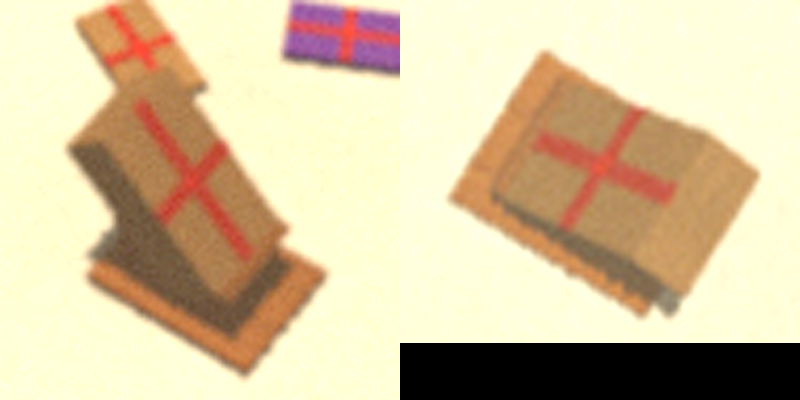

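The crop confirms the choice: it's the leaning oblong box with a ribbon cross, cross centre at scene (315,223) / top (245.5,189). Next I fit its pose from the corners in both views.

```bash
cat > h.py <<'E'
import numpy as np
from plant import ctrl
from scipy.optimize import least_squares
from scipy.spatial.transform import Rotation as R
np.set_printoptions(precision=4,suppress=True)
C={n:ctrl.calibration(n) for n in ("scene","top")}
def proj(n,P):
    c=C[n];T=np.array(c["cam_to_world"]);p=(np.atleast_2d(P)-T[:3,3])@T[:3,:3]
    return np.c_[c["cx"]+c["fx"]*p[:,0]/-p[:,2], c["cy"]+c["fy"]*-p[:,1]/-p[:,2]]
def axes(th,tilt=np.pi/4):
    f=np.array([np.cos(th),np.sin(th),0]);u=np.array([0,0,1.])
    x=np.cos(tilt)*f-np.sin(tilt)*u;z=np.sin(tilt)*f+np.cos(tilt)*u
    return np.c_[x,np.cross(z,x),z]
E
python3 - <<'E'
from h import *
print([m for m in dir(ctrl) if m[0]!='_'])
H=np.array([65,38,21])/1e3
S=[((1,-1,1),222,297),((1,1,1),288,230),((-1,-1,-1),68,148),((-1,1,1),185,78),((0,0,1),190,182)]
T=[((1,1,1),497,190),((1,-1,1),570,75),((-1,-1,1),708,130),((-1,1,1),640,270),((-1,-1,-1),758,177),((-1,1,-1),678,297),((0,0,1),603,168)]
Ls=np.array([s[0] for s in S])*H;Ps=np.array([[270+s[1]*95/400,180+s[2]*95/400] for s in S])
Lt=np.array([s[0] for s in T])*H;Pt=np.array([[210+(s[1]-400)*70/400,160+s[2]*70/400] for s in T])
def res(p):
    A=axes(p[3]);return np.r_[proj("scene",p[:3]+Ls@A.T)-Ps,proj("top",p[:3]+Lt@A.T)-Pt].ravel()
r=least_squares(res,[0.4,0.2,0.1,1.1],loss="soft_l1");print(r.x,np.degrees(r.x[3]));print(res(r.x).reshape(-1,2))
print("axes\n",axes(r.x[3]), "expected z", 0.022+(65+21)/1e3*0+ .022*0+ (0.065+0.021)*.7071)
E
```

```text
['Unreachable', 'calibration', 'get_state', 'read_camera', 'sign_off']
[0.5276 0.1957 0.0737 1.0248] 58.717359642973555
[[-1.7186  0.7974]
 [-1.6357 -1.1551]
 [-0.4943  0.4009]
 [-2.4651 -1.8295]
 [ 1.1147  0.792 ]
 [-0.1271  0.6913]
 [ 0.5204  0.7121]
 [-0.5283  0.7507]
 [-2.886  -2.0959]
 [-0.4274 -0.2272]
 [-0.342   0.0419]
 [-1.004  -0.5107]]
axes
 [[ 0.3672 -0.8546  0.3672]
 [ 0.6043  0.5193  0.6043]
 [-0.7071  0.      0.7071]] expected z 0.0828106
```

>>> step_arm(motion=[{"offset": [0, 0, -0.02], "twist": 0}])

```text
time: 0.2
eef_pos: [0.1952, -0.6439, 0.2575]
tcp_rot: [0.989, 0.146, 0.0, -0.004]
contact_force: [-0.3, -1.1, -0.2]
opening: 0.998
finger_force: 0.0
```

```bash
cat >> h.py <<'E'
def tool(pw,R0=None):
    "world target -> tool-axes offset from the measured pose"
    s=ctrl.get_state();A=R.from_quat(s["tcp_rot"]).as_matrix();return A.T@(np.array(pw)-s["eef_pos"])
def ray(n,u,v,z):
    c=C[n];T=np.array(c["cam_to_world"]);d=T[:3,:3]@np.array([(u-c["cx"])/c["fx"],-(v-c["cy"])/c["fy"],-1]);return T[:3,3]+d*(z-T[2,3])/d[2]
def tri(ps,pt):
    return least_squares(lambda p:np.r_[(proj("scene",p)-ps).ravel(),(proj("top",p)-pt).ravel()],[.5,.2,.1]).x
E
python3 - <<'E'
from h import *
print("shelf top corners",tri([487,190],[25,143]) ,ray("top",105,140,.2),ray("top",95,208,.2))
print("shelf cups tri blue",tri([510,205],[66,167]))
print("cross",tri([315.1,223.2],[245.5,189.4]))
for w in ([.5,-.4,.4],[.55,0,.45],[.35,.5,.45]): print(w,tool(w))
E
```

```text
shelf top corners [0.5812 0.6387 0.3654] [0.6453 0.5956 0.2   ] [0.4513 0.608  0.2   ]
shelf cups tri blue [0.552  0.6665 0.2565]
cross [0.5336 0.2052 0.0895]
[0.5, -0.4, 0.4] [ 0.3626 -0.1465 -0.1407]
[0.55, 0, 0.45] [ 0.5263 -0.5153 -0.1872]
[0.35, 0.5, 0.45] [ 0.4797 -1.0517 -0.1825]
```

>>> step_arm(motion=[{"offset": [0.04, -0.02, -0.03], "twist": -8}, {"offset": [0.08, -0.04, -0.05], "twist": -16}, {"offset": [0.12, -0.06, -0.07], "twist": -24}, {"offset": [0.16, -0.09, -0.09], "twist": -32}, {"offset": [0.2, -0.12, -0.11], "twist": -40}, {"offset": [0.24, -0.15, -0.13], "twist": -48}, {"offset": [0.28, -0.18, -0.15], "twist": -56}, {"offset": [0.32, -0.21, -0.16], "twist": -64}, {"offset": [0.36, -0.24, -0.17], "twist": -72}, {"offset": [0.4, -0.28, -0.18], "twist": -80}, {"offset": [0.43, -0.32, -0.18], "twist": -88}, {"offset": [0.46, -0.35, -0.18], "twist": -96}])

```text
time: 1.4
eef_pos: [0.5269, -0.192, 0.4422]
tcp_rot: [0.551, 0.835, 0.0, 0.0]
contact_force: [0.5, -0.6, 0.7]
opening: 1.003
finger_force: 0.0
```

Run:
```python
from h import *
s=ctrl.get_state();print(s["time"],s["qpos"],s["eef_pos"],R.from_quat(s["tcp_rot"]).as_matrix())
for w in ([.35,.5,.55],[.25,.45,.6]): print(w,tool(w))
```

```text
1.4 [-0.5303 -0.0481  1.587   0.      1.6022 -0.9344] [ 0.5269 -0.192   0.4422] [[-0.3932  0.9194  0.0005]
 [ 0.9194  0.3932 -0.0003]
 [-0.0004  0.0003 -1.    ]]
[0.35, 0.5, 0.55] [ 0.7058  0.1095 -0.1081]
[0.25, 0.45, 0.6] [ 0.6991 -0.0021 -0.1581]
```

>>> step_arm(motion=[{"offset": [0.05, 0.03, -0.01], "twist": -4}, {"offset": [0.1, 0.05, -0.02], "twist": -8}, {"offset": [0.15, 0.07, -0.03], "twist": -12}, {"offset": [0.2, 0.09, -0.04], "twist": -16}, {"offset": [0.25, 0.1, -0.05], "twist": -20}, {"offset": [0.3, 0.11, -0.06], "twist": -24}, {"offset": [0.35, 0.12, -0.07], "twist": -28}, {"offset": [0.4, 0.12, -0.08], "twist": -32}, {"offset": [0.45, 0.12, -0.09], "twist": -37}, {"offset": [0.5, 0.12, -0.1], "twist": -37}, {"offset": [0.55, 0.12, -0.1], "twist": -37}, {"offset": [0.6, 0.12, -0.1], "twist": -37}])

```text
time: 2.6
eef_pos: [0.415, 0.3787, 0.5414]
tcp_rot: [0.26, 0.966, 0.0, 0.0]
contact_force: [0.8, 0.8, -0.2]
opening: 0.993
finger_force: 0.0
```

Run:
```python
from h import *
s=ctrl.get_state();print(s["time"],s["qpos"],s["eef_pos"],R.from_quat(s["tcp_rot"]).as_matrix())
```

```text
2.6 [ 0.5591 -0.0275  1.3929 -0.0001  1.7754 -0.4853] [0.415  0.3787 0.5414] [[-0.8646  0.5025  0.0007]
 [ 0.5025  0.8646  0.0003]
 [-0.0005  0.0007 -1.    ]]
```

>>> step_arm(motion=[{"offset": [0, 0.03, -0.04], "twist": 0}, {"offset": [0, 0.06, -0.08], "twist": 0}, {"offset": [0, 0.09, -0.12], "twist": 0}, {"offset": [0, 0.12, -0.16], "twist": 0}, {"offset": [0, 0.15, -0.2], "twist": 0}, {"offset": [0, 0.18, -0.24], "twist": 0}, {"offset": [0, 0.21, -0.28], "twist": 0}, {"offset": [0, 0.24, -0.32], "twist": 0}, {"offset": [0, 0.27, -0.36], "twist": 0}, {"offset": [0, 0.3, -0.4], "twist": 0}, {"offset": [0, 0.33, -0.44], "twist": 0}, {"offset": [0, 0.36, -0.48], "twist": 0}])

```text
time: 3.8
eef_pos: [0.4593, 0.5091, 0.7538]
tcp_rot: [0.26, 0.965, 0.011, 0.006]
contact_force: [0.1, 0.5, -1.0]
opening: 1.003
finger_force: 0.0
```

Run:
```python
from h import *
s=ctrl.get_state();print(s["time"],s["qpos"],s["eef_pos"],R.from_quat(s["tcp_rot"]).as_matrix())
```

```text
3.8 [ 0.6879  0.5907  0.21    0.0044  2.3156 -0.3532] [0.4593 0.5091 0.7538] [[-0.8645  0.5024  0.0175]
 [ 0.5026  0.8643  0.0186]
 [-0.0058  0.0248 -0.9997]]
```

>>> step_arm(motion=[{"offset": [0, 0.05, -0.01], "twist": 0}, {"offset": [0, 0.1, -0.02], "twist": 0}, {"offset": [0, 0.15, -0.03], "twist": 0}, {"offset": [0, 0.2, -0.04], "twist": 0}, {"offset": [0, 0.25, -0.05], "twist": 0}, {"offset": [0, 0.3, -0.06], "twist": 0}])

```text
time: 4.4
eef_pos: [0.4825, 0.5861, 0.6858]
tcp_rot: [0.26, 0.965, 0.021, 0.01]
contact_force: [0.5, -0.2, -1.1]
opening: 1.002
finger_force: 0.0
```

Run:
```python
from h import *
s=ctrl.get_state();print(s["time"],s["qpos"],s["eef_pos"],R.from_quat(s["tcp_rot"]).as_matrix())
```

```text
4.4 [ 0.7471  0.6871  0.21    0.0063  2.1985 -0.2933] [0.4825 0.5861 0.6858] [[-0.8644  0.5019  0.0302]
 [ 0.5027  0.8637  0.0349]
 [-0.0086  0.0454 -0.9989]]
```

>>> step_arm(motion=[{"offset": [0, 0, 0], "twist": 0}, {"offset": [0, 0, 0], "twist": 0}])

```text
time: 4.6
eef_pos: [0.4822, 0.5854, 0.6864]
tcp_rot: [0.26, 0.965, 0.021, 0.01]
contact_force: [-0.5, 0.3, 0.1]
opening: 0.999
finger_force: 0.0
```

>>> step_arm(motion=[{"offset": [0, 0.7, -0.7], "twist": 0}])

```text
time: 4.7
eef_pos: [0.4788, 0.5887, 0.6923]
tcp_rot: [0.261, 0.965, 0.031, 0.015]
contact_force: [0.7, 0.2, -0.0]
opening: 1.002
finger_force: 0.0
```

>>> step_arm(motion=[{"offset": [0, 0.7, -0.7], "twist": 0}])

```text
time: 4.8
eef_pos: [0.4733, 0.5917, 0.7005]
tcp_rot: [0.26, 0.964, 0.043, 0.02]
contact_force: [1.3, 0.2, 0.1]
opening: 1.0
finger_force: 0.0
```

Run:
```python
from h import *
s=ctrl.get_state();print(s["time"],s["qpos"],s["eef_pos"],R.from_quat(s["tcp_rot"]).as_matrix())
```

```text
4.8 [ 0.7591  0.6682  0.21    0.0132  2.1693 -0.2769] [0.4733 0.5917 0.7005] [[-0.8639  0.5     0.0606]
 [ 0.5034  0.861   0.0725]
 [-0.0159  0.0931 -0.9955]]
```

>>> step_arm(motion=[{"offset": [0.05, 0, 0], "twist": 0}, {"offset": [0.1, 0, 0], "twist": 0}, {"offset": [0.15, -0.01, 0], "twist": 0}, {"offset": [0.19, -0.03, 0], "twist": 0}, {"offset": [0.23, -0.05, 0], "twist": 0}, {"offset": [0.23, -0.05, 0], "twist": 0}])

```text
time: 5.4
eef_pos: [0.2426, 0.6636, 0.6959]
tcp_rot: [0.256, 0.965, 0.045, 0.019]
contact_force: [0.3, 0.1, 0.1]
opening: 0.998
finger_force: 0.0
```

>>> step_arm(motion=[{"offset": [0, 0.7, -0.6], "twist": 0}])

```text
time: 5.5
eef_pos: [0.2566, 0.6804, 0.7079]
tcp_rot: [0.258, 0.965, 0.037, 0.018]
contact_force: [2.2, 2.8, -1.2]
opening: 1.0
finger_force: 0.0
```

>>> step_arm(motion=[{"offset": [0, 0.7, -0.6], "twist": 0}])

```text
time: 5.6
eef_pos: [0.2678, 0.6889, 0.7225]
tcp_rot: [0.259, 0.964, 0.051, 0.02]
contact_force: [-3.8, -3.1, 50.2]
opening: 0.998
finger_force: 0.0
```

>>> step_arm(motion=[{"offset": [0, 0.7, -0.6], "twist": 0}])

```text
time: 5.7
eef_pos: [0.2762, 0.6923, 0.7194]
tcp_rot: [0.26, 0.964, 0.058, 0.021]
contact_force: [0.6, 2.6, -2.3]
opening: 1.0
finger_force: 0.0
```

>>> step_arm(motion=[{"offset": [0, 0.7, -0.6], "twist": 0}])

```text
time: 5.8
eef_pos: [0.2799, 0.6891, 0.7309]
tcp_rot: [0.259, 0.963, 0.075, 0.024]
contact_force: [0.1, -1.0, 1.0]
opening: 1.003
finger_force: 0.0
```

```bash
cat >> h.py <<'E'
def show():
    s=ctrl.get_state();M=R.from_quat(s["tcp_rot"]).as_matrix();z=M[:,2]
    print(s["time"],s["qpos"],s["eef_pos"],"tilt",np.degrees(np.arccos(-z[2])),"az",np.degrees(np.arctan2(z[1],z[0])));print(M);return s,M
E
python3 -c "
from h import *
show()"
```

```text
5.8 [ 1.0514  0.6281  0.2103 -0.0091  2.1458  0.0013] [0.2799 0.6891 0.7309] tilt 9.027272751775943 az 57.44696578789231
[[-0.8644  0.4956  0.0844]
 [ 0.5027  0.8543  0.1323]
 [-0.0066  0.1568 -0.9876]]
```

>>> step_arm(motion=[{"offset": [0, 0.7, -0.6], "twist": 0}])

```text
time: 5.9
eef_pos: [0.2831, 0.6864, 0.7395]
tcp_rot: [0.259, 0.962, 0.089, 0.026]
contact_force: [-0.1, -0.4, 0.1]
opening: 1.002
finger_force: 0.0
```

>>> step_arm(motion=[{"offset": [0, 0.7, -0.6], "twist": 0}])

```text
time: 6.0
eef_pos: [0.2869, 0.6849, 0.746]
tcp_rot: [0.258, 0.96, 0.101, 0.028]
contact_force: [-0.2, 0.4, 0.5]
opening: 0.999
finger_force: 0.0
```

>>> step_arm(motion=[{"offset": [0, 0.7, -0.5], "twist": 0}])

```text
time: 6.1
eef_pos: [0.2919, 0.6859, 0.7499]
tcp_rot: [0.258, 0.959, 0.112, 0.029]
contact_force: [-0.2, 0.2, 0.4]
opening: 0.999
finger_force: 0.0
```

>>> step_arm(motion=[{"offset": [0, 0.7, -0.5], "twist": 0}])

```text
time: 6.2
eef_pos: [0.2971, 0.6872, 0.753]
tcp_rot: [0.257, 0.958, 0.124, 0.031]
contact_force: [-0.0, -0.3, -0.4]
opening: 1.005
finger_force: 0.0
```

>>> step_arm(motion=[{"offset": [0, 0.7, -0.5], "twist": 0}])

```text
time: 6.3
eef_pos: [0.3017, 0.6877, 0.7574]
tcp_rot: [0.257, 0.956, 0.135, 0.033]
contact_force: [0.0, 0.8, -0.4]
opening: 1.002
finger_force: 0.0
```

>>> step_arm(motion=[{"offset": [0, 0.7, -0.5], "twist": 0}])

```text
time: 6.4
eef_pos: [0.3057, 0.6874, 0.7628]
tcp_rot: [0.256, 0.955, 0.147, 0.035]
contact_force: [0.4, -0.5, -0.4]
opening: 1.001
finger_force: 0.0
```

```bash
python3 -c "
from h import *
show()"
```

```text
6.4 [ 1.0117  0.5933  0.21    0.0212  2.036  -0.0227] [0.3057 0.6874 0.7628] tilt 17.343854702527683 az 61.61436221072168
[[-0.8665  0.4787  0.1417]
 [ 0.4992  0.8259  0.2623]
 [ 0.0085  0.298  -0.9545]]
```

>>> step_arm(motion=[{"offset": [0, 0.7, -0.45], "twist": 0}])

```text
time: 6.5
eef_pos: [0.3099, 0.6878, 0.768]
tcp_rot: [0.255, 0.953, 0.159, 0.037]
contact_force: [0.4, -0.9, 0.3]
opening: 1.001
finger_force: 0.0
```

>>> step_arm(motion=[{"offset": [0, 0.7, -0.45], "twist": 0}])

```text
time: 6.6
eef_pos: [0.3139, 0.6878, 0.7735]
tcp_rot: [0.255, 0.951, 0.171, 0.039]
contact_force: [-0.1, -0.3, -0.6]
opening: 1.001
finger_force: 0.0
```

>>> step_arm(motion=[{"offset": [0, 0.7, -0.4], "twist": 0}])

```text
time: 6.7
eef_pos: [0.3181, 0.6887, 0.7786]
tcp_rot: [0.254, 0.949, 0.184, 0.041]
contact_force: [-0.1, 0.6, 0.3]
opening: 1.0
finger_force: 0.0
```

>>> step_arm(motion=[{"offset": [0, 0.7, -0.4], "twist": 0}])

```text
time: 6.8
eef_pos: [0.3221, 0.6892, 0.7839]
tcp_rot: [0.253, 0.946, 0.196, 0.044]
contact_force: [-0.2, -0.3, -0.0]
opening: 0.997
finger_force: 0.0
```

>>> step_arm(motion=[{"offset": [0, 0.7, -0.35], "twist": 0}])

```text
time: 6.9
eef_pos: [0.3264, 0.6907, 0.7887]
tcp_rot: [0.252, 0.944, 0.208, 0.046]
contact_force: [-0.3, -1.6, -0.2]
opening: 1.001
finger_force: 0.0
```

>>> step_arm(motion=[{"offset": [0, 0.7, -0.35], "twist": 0}])

```text
time: 7.0
eef_pos: [0.3305, 0.6918, 0.7935]
tcp_rot: [0.252, 0.941, 0.221, 0.048]
contact_force: [-0.9, 0.9, 0.8]
opening: 1.0
finger_force: 0.0
```

>>> step_arm(motion=[{"offset": [0, 0.7, -0.3], "twist": 0}])

```text
time: 7.1
eef_pos: [0.3349, 0.6938, 0.7982]
tcp_rot: [0.251, 0.938, 0.233, 0.051]
contact_force: [0.1, 0.6, 0.1]
opening: 1.002
finger_force: 0.0
```

>>> step_arm(motion=[{"offset": [0, 0.7, -0.3], "twist": 0}])

```text
time: 7.2
eef_pos: [0.3391, 0.6955, 0.8028]
tcp_rot: [0.25, 0.935, 0.246, 0.053]
contact_force: [0.5, -0.7, -0.0]
opening: 1.0
finger_force: 0.0
```

Run:
```python
from h import *
import cv2
show()
# segment red ribbon + brown box in full-res top/scene; print principal directions mapped to world
for n,(x0,y0,x1,y1) in {"scene":(270,195,360,275),"top":(210,160,280,222)}.items():
    im=cv2.imread(f"pics/{n}0.png")[y0:y1,x0:x1];hsv=cv2.cvtColor(im,cv2.COLOR_BGR2HSV)
    print(n,"box face hsv",hsv[(224-y0 if n=="scene" else 196-y0),(308-x0 if n=="scene" else 244-x0)])
o=[]
for n,(x0,y0,x1,y1) in {"scene":(265,175,365,275),"top":(205,155,285,225)}.items():
    im=cv2.imread(f"pics/{n}0.png")[y0:y1,x0:x1]
    o.append(cv2.resize(im,None,fx=400/(x1-x0),fy=400/(x1-x0),interpolation=cv2.INTER_CUBIC))
W=np.zeros((400,800,3),np.uint8);W[:,:400]=o[0];W[:350,400:]=o[1]
W=cv2.convertScaleAbs(W,alpha=1.5)
H=np.array([65,38,21])/1e3
import itertools
for th,col in ((58,(0,255,0)),(64,(255,0,255))):
    A=axes(np.radians(th));c=np.array([.5336,.2052,.0955])-A[:,2]*.021
    for n,k,ox,oy,dx in (("scene",4,265,175,0),("top",5,205,155,400)):
        P=(proj(n,c+np.array(list(itertools.product((-1,1),repeat=3)))*H@A.T)-[ox,oy])*k+[dx+k/2,k/2]
        for i in range(8):
            for j in range(i):
                if bin(i^j).count("1")==1: cv2.line(W,tuple(int(v) for v in P[i]),tuple(int(v) for v in P[j]),col,1)
cv2.imwrite("pics/ov.png",W)
```

```text
7.2 [ 0.9669  0.5615  0.2109  0.0654  1.8642 -0.0463] [0.3391 0.6955 0.8028] tilt 29.103863340288065 az 62.78884220370124
[[-0.8693  0.4414  0.2224]
 [ 0.4937  0.7544  0.4326]
 [ 0.0231  0.4858 -0.8737]]
scene box face hsv [ 15 143 109]
top box face hsv [ 16 129 113]
```

View pics/ov.png

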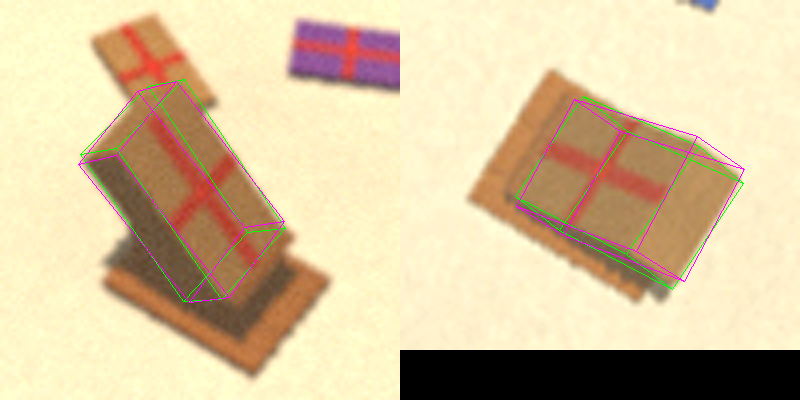

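Run:
```python
from h import *
H=np.array([65,38,21])/1e3
S=[((-1,1,1),183,83),((-1,1,-1),138,93),((-1,-1,-1),82,160),((1,1,1),295,238),((1,-1,1),226,307),((0,0,1),205,190)]
T=[((1,1,1),512,198),((1,-1,1),578,99),((-1,-1,1),697,135),((-1,-1,-1),743,182),((-1,1,-1),672,288),((0,0,1),605,170)]
Ls=np.array([s[0] for s in S])*H;Ps=np.array([[265+(s[1]-2)/4,175+(s[2]-2)/4] for s in S])
Lt=np.array([s[0] for s in T])*H;Pt=np.array([[205+(s[1]-402.5)/5,155+(s[2]-2.5)/5] for s in T])
def res(p,t=None):
    A=axes(p[3],p[4] if len(p)>4 else np.pi/4);return np.r_[proj("scene",p[:3]+Ls@A.T)-Ps,proj("top",p[:3]+Lt@A.T)-Pt].ravel()
for x0 in ([.52,.19,.08,1.02],[.52,.19,.08,1.02,.78]):
    r=least_squares(res,x0,loss="soft_l1");print(r.x,np.degrees(r.x[3:]),r.cost)
    print(res(r.x).reshape(-1,2))
```

```text
[0.5274 0.1939 0.0776 1.0411] [59.651] 6.489273339709449
[[ 0.3263  0.4255]
 [ 2.3197 -0.0908]
 [-0.036   0.3978]
 [-2.0103 -1.7989]
 [-0.179  -0.9596]
 [-0.0506  0.9872]
 [ 0.3608  0.0424]
 [ 0.2868 -0.5263]
 [-0.0581  1.5342]
 [-0.3046 -0.7248]
 [ 0.2991 -0.3797]
 [-0.5382  0.2673]]
[0.5274 0.1941 0.0776 1.0383 0.7717] [59.4912 44.2171] 6.350840594144188
[[ 0.1852  0.38  ]
 [ 2.3184  0.0071]
 [-0.0907  0.4511]
 [-1.7966 -1.8497]
 [-0.0347 -1.0388]
 [-0.0517  0.9107]
 [ 0.156  -0.1354]
 [ 0.1477 -0.6793]
 [ 0.1435  1.7572]
 [-0.2363 -0.5309]
 [ 0.3146 -0.2336]
 [-0.539   0.2813]]
```

>>> step_arm(motion=[{"offset": [0, 0.7, -0.3], "twist": 0}])

```text
time: 7.3
eef_pos: [0.3427, 0.6964, 0.8084]
tcp_rot: [0.249, 0.932, 0.258, 0.056]
contact_force: [-0.3, 0.0, -0.4]
opening: 1.003
finger_force: 0.0
```

>>> step_arm(motion=[{"offset": [0, 0.7, -0.3], "twist": 0}])

```text
time: 7.4
eef_pos: [0.3457, 0.6965, 0.8152]
tcp_rot: [0.248, 0.928, 0.271, 0.058]
contact_force: [-0.1, 0.1, 0.1]
opening: 0.998
finger_force: 0.0
```

>>> step_arm(motion=[{"offset": [0, 0.7, -0.25], "twist": 0}])

```text
time: 7.5
eef_pos: [0.349, 0.6975, 0.8217]
tcp_rot: [0.247, 0.924, 0.284, 0.061]
contact_force: [-0.0, 0.4, -0.7]
opening: 1.001
finger_force: 0.0
```

>>> step_arm(motion=[{"offset": [0, 0.7, -0.25], "twist": 0}])

```text
time: 7.6
eef_pos: [0.3524, 0.6984, 0.8276]
tcp_rot: [0.246, 0.921, 0.296, 0.064]
contact_force: [0.3, -0.4, -0.3]
opening: 1.004
finger_force: 0.0
```

>>> step_arm(motion=[{"offset": [0, 0.7, -0.2], "twist": 0}])

```text
time: 7.7
eef_pos: [0.3561, 0.7004, 0.8331]
tcp_rot: [0.245, 0.917, 0.309, 0.067]
contact_force: [-0.0, -0.4, 0.0]
opening: 1.001
finger_force: 0.0
```

```bash
python3 -c "
from h import *
show()"
```

```text
7.7 [ 0.9434  0.5418  0.2106  0.0939  1.7504 -0.058 ] [0.3561 0.7004 0.8331] tilt 36.88439414320318 az 62.896810952862694
[[-0.8713  0.4076  0.2734]
 [ 0.4899  0.6888  0.5343]
 [ 0.0294  0.5995 -0.7998]]
```

>>> step_arm(motion=[{"offset": [-0.3, 0.7, -0.2], "twist": 0}])

```text
time: 7.8
eef_pos: [0.3737, 0.694, 0.8384]
tcp_rot: [0.242, 0.913, 0.321, 0.068]
contact_force: [0.8, 1.3, -0.2]
opening: 0.998
finger_force: 0.0
```

>>> step_arm(motion=[{"offset": [-0.3, 0.7, -0.2], "twist": 0}])

```text
time: 7.9
eef_pos: [0.3936, 0.6856, 0.8436]
tcp_rot: [0.242, 0.909, 0.332, 0.072]
contact_force: [-0.3, 0.4, 0.3]
opening: 1.003
finger_force: 0.0
```

>>> step_arm(motion=[{"offset": [-0.3, 0.7, -0.2], "twist": 0}])

```text
time: 8.0
eef_pos: [0.4113, 0.6771, 0.8496]
tcp_rot: [0.242, 0.905, 0.343, 0.075]
contact_force: [0.0, 0.4, -0.0]
opening: 0.999
finger_force: 0.0
```

>>> step_arm(motion=[{"offset": [-0.3, 0.7, -0.2], "twist": 0}])

```text
time: 8.1
eef_pos: [0.4275, 0.6681, 0.8562]
tcp_rot: [0.241, 0.9, 0.354, 0.079]
contact_force: [-0.2, 0.7, -0.4]
opening: 1.003
finger_force: 0.0
```

>>> step_arm(motion=[{"offset": [-0.2, 0.7, -0.15], "twist": 0}])

```text
time: 8.2
eef_pos: [0.4393, 0.6631, 0.8627]
tcp_rot: [0.241, 0.895, 0.367, 0.083]
contact_force: [0.2, -0.3, -0.1]
opening: 1.001
finger_force: 0.0
```

```bash
python3 -c "
from h import *
show()"
```

```text
8.2 [ 0.7986  0.5259  0.2109  0.1996  1.6533 -0.1513] [0.4393 0.6631 0.8627] tilt 44.16548753587238 az 62.23407400083108
[[-0.8704  0.3702  0.3246]
 [ 0.4915  0.6151  0.6165]
 [ 0.0286  0.6961 -0.7173]]
```

```bash
cat >> h.py <<'E'
Q=np.array([[-1.427,.2871,1.578,0,1.2786,-.15],[-.5303,-.0481,1.587,0,1.6022,-.9344],[.5591,-.0275,1.3929,-.0001,1.7754,-.4853],[.6879,.5907,.21,.0044,2.3156,-.3532],[.7471,.6871,.21,.0063,2.1985,-.2933],[.7591,.6682,.21,.0132,2.1693,-.2769],[1.0514,.6281,.2103,-.0091,2.1458,.0013],[1.0117,.5933,.21,.0212,2.036,-.0227],[.9669,.5615,.2109,.0654,1.8642,-.0463],[.9434,.5418,.2106,.0939,1.7504,-.058],[.7986,.5259,.2109,.1996,1.6533,-.1513]])
X=np.array([[.1954,-.6455,.2411],[.5269,-.192,.4422],[.415,.3787,.5414],[.4593,.5091,.7538],[.4825,.5861,.6858],[.4733,.5917,.7005],[.2799,.6891,.7309],[.3057,.6874,.7628],[.3391,.6955,.8028],[.3561,.7004,.8331],[.4393,.6631,.8627]])
RZ=lambda a:R.from_euler("z",a).as_matrix()
RY=lambda a:R.from_euler("y",a).as_matrix()
def fk(q,g,s=1,o=-np.pi/2):
    A=RZ(q[0]);p=np.array([0,0,g[0]]);A2=A@RY(q[1]);p=p+A2@[0,g[1],g[2]];A3=A2@RY(q[2]);p=p+A3@[g[3],0,g[4]]
    A6=A3@RZ(s*q[3])@RY(q[4])@RZ(q[5]+o);return p+A6@[0,0,g[5]],A6
lo=np.array([-2.77,-.9,.21,-1.53,.24,-2.84]);hi=np.array([2.77,2.22,2.48,4.67,2.81,2.84])
E
python3 - <<'E'
from h import *
M=np.array([[-0.8704,0.3702,0.3246],[0.4915,0.6151,0.6165],[0.0286,0.6961,-0.7173]])
for s in (1,-1):
  for o in (np.pi/2,-np.pi/2):
    r=least_squares(lambda g:np.ravel([fk(q,g,s,o)[0]-x for q,x in zip(Q,X)]),[.3,.1,.4,0,.4,.2])
    print(s,o,r.x,np.abs(r.fun).max(),np.abs(fk(Q[-1],r.x,s,o)[1]-M).max())
    if s==1 and o<0: G=r.x
E
```

```text
1 1.5707963267948966 [0.2403 0.1009 0.443  0.0206 0.5725 0.2383] 5.7464865337086835e-05 9.043835808475453e-05
1 -1.5707963267948966 [0.2403 0.1009 0.443  0.0206 0.5725 0.2383] 5.7464865337086835e-05 1.7407693248262588
-1 1.5707963267948966 [0.221  0.1163 0.4425 0.0367 0.5719 0.2034] 0.05880484939523456 0.2830821339052094
-1 -1.5707963267948966 [0.221  0.1163 0.4425 0.0367 0.5719 0.2034] 0.058804849383027546 1.5417233314192087
```

```bash
cat >> h.py <<'E'
G=np.array([0.2403,0.1009,0.443,0.0206,0.5725,0.2383])
F=lambda q:fk(q,G,1,np.pi/2)
def ik(p,M,q0):
    r=least_squares(lambda q:np.r_[(F(q)[0]-p)*3,(F(q)[1]-M).ravel()],np.clip(q0,lo+1e-3,hi-1e-3),bounds=(lo,hi));return r.x,np.sqrt(2*r.cost)
c0=np.array([.5274,.194,.0815]);A0=axes(np.radians(59.5))
E
python3 - <<'E'
from h import *
s,M=show();q=s["qpos"]
a=np.arctan2(-M[2,0],M[2,1]);print("twist",np.degrees(a));M1=M@RZ(a)
M2=M1
for name,d in (("app",.17),("pre",.11),("grasp",.025)):
    p=c0+A0@[-d,0,0]
    q,e=ik(p,M1,q);print(name,p,q,e,"tool off",M.T@(p-s["eef_pos"]))
pl=c0+A0@[-.09,0,.10]
for t in range(0,181,30):
    q,e=ik(pl,M1@RZ(np.radians(t)),q);print("flip",t,q,round(e,4))
q,e=ik(c0+A0@[-.025,0,0],M1@RZ(np.pi),q);print(q,e)
# straight path check
q=s["qpos"];P0=s["eef_pos"];P1=c0+A0@[-.17,0,0]
for w in np.linspace(0,1,6):
    q,e=ik(P0+(P1-P0)*w,M1,q);print(w,q,round(e,4))
E
```

```text
8.2 [ 0.7986  0.5259  0.2109  0.1996  1.6533 -0.1513] [0.4393 0.6631 0.8627] tilt 44.16548753587238 az 62.23407400083108
[[-0.8704  0.3702  0.3246]
 [ 0.4915  0.6151  0.6165]
 [ 0.0286  0.6961 -0.7173]]
twist -2.3547093503830774
app [0.4664 0.0904 0.2017] [-0.4038 -0.2511  2.3304  0.8589  1.161  -1.891 ] 3.3001521004394664e-14 tool off [-0.324  -0.8023  0.1299]
pre [0.4879 0.127  0.1593] [-0.2965 -0.1252  2.3165  0.9324  1.0204 -1.9254] 2.6709200830522328e-14 tool off [-0.326  -0.8014  0.1898]
grasp [0.5184 0.1788 0.0992] [-0.1581  0.0735  2.264   1.0695  0.8519 -2.0065] 3.938985510160917e-11 tool off [-0.3288 -0.8001  0.2748]
flip 0 [-0.1061 -0.1044  2.1783  0.909   0.9625 -1.6975] 0.0
flip 30 [-0.1061 -0.1044  2.1783  0.909   0.9625 -1.1739] 0.0
flip 60 [-0.1061 -0.1044  2.1783  0.909   0.9625 -0.6503] 0.0
flip 90 [-0.1061 -0.1044  2.1783  0.909   0.9625 -0.1267] 0.0
flip 120 [-0.1061 -0.1044  2.1783  0.909   0.9625  0.3969] 0.0
flip 150 [-0.1061 -0.1044  2.1783  0.909   0.9625  0.9205] 0.0
flip 180 [-0.1061 -0.1044  2.1783  0.909   0.9625  1.4441] 0.0
[-0.1581  0.0735  2.264   1.0695  0.8519  1.1351] 8.404490400751851e-15
0.0 [ 0.7986  0.5259  0.2109  0.1996  1.6533 -0.1924] 0.0
0.2 [ 0.6436  0.0116  1.1325  0.3157  1.2908 -0.4178] 0.0
0.4 [ 0.4402 -0.2388  1.6008  0.4742  1.1641 -0.6961] 0.0
0.6000000000000001 [ 0.1829 -0.3925  1.9493  0.6476  1.136  -1.0468] 0.0
0.8 [-0.1129 -0.4207  2.2021  0.7858  1.1621 -1.4516] 0.0
1.0 [-0.4038 -0.2511  2.3304  0.8589  1.161  -1.891 ] 0.0
```

>>> step_arm(motion=[{"offset": [-0.018, -0.045, 0.007], "twist": -2.4}, {"offset": [-0.036, -0.09, 0.014], "twist": -2.4}, {"offset": [-0.054, -0.135, 0.021], "twist": -2.4}, {"offset": [-0.072, -0.18, 0.028], "twist": -2.4}, {"offset": [-0.09, -0.225, 0.035], "twist": -2.4}, {"offset": [-0.108, -0.27, 0.042], "twist": -2.4}, {"offset": [-0.126, -0.315, 0.05], "twist": -2.4}, {"offset": [-0.144, -0.36, 0.057], "twist": -2.4}, {"offset": [-0.162, -0.4, 0.064], "twist": -2.4}, {"offset": [-0.18, -0.445, 0.071], "twist": -2.4}, {"offset": [-0.198, -0.49, 0.078], "twist": -2.4}, {"offset": [-0.198, -0.49, 0.078], "twist": -2.4}])

```text
time: 9.4
eef_pos: [0.4535, 0.3105, 0.4564]
tcp_rot: [0.223, 0.9, 0.363, 0.089]
contact_force: [0.9, -0.1, 0.5]
opening: 0.999
finger_force: 0.0
```

```bash
python3 -c "
from h import *
show();print(tool(c0+A0@[-.17,0,0]))"
```

```text
9.4 [ 0.1628 -0.4043  1.9734  0.6551  1.1411 -1.0699] [0.4535 0.3105 0.4564] tilt 43.9311606725658 az 62.29984042998112
[[-0.8847  0.3366  0.3225]
 [ 0.4662  0.6367  0.6143]
 [ 0.0014  0.6938 -0.7202]]
[-0.1144 -0.3125  0.0524]
```

>>> step_arm(motion=[{"offset": [-0.015, -0.042, 0.007], "twist": 0}, {"offset": [-0.03, -0.084, 0.014], "twist": 0}, {"offset": [-0.046, -0.126, 0.021], "twist": 0}, {"offset": [-0.061, -0.168, 0.028], "twist": 0}, {"offset": [-0.076, -0.21, 0.035], "twist": 0}, {"offset": [-0.092, -0.25, 0.042], "twist": 0}, {"offset": [-0.107, -0.29, 0.048], "twist": 0}, {"offset": [-0.114, -0.312, 0.052], "twist": 0}, {"offset": [-0.114, -0.312, 0.052], "twist": 0}, {"offset": [-0.114, -0.312, 0.052], "twist": 0}])

```text
time: 10.4
eef_pos: [0.4679, 0.0927, 0.2062]
tcp_rot: [0.222, 0.9, 0.364, 0.09]
contact_force: [-0.5, 0.7, 1.1]
opening: 0.999
finger_force: 0.0
```

Run:
```python
from h import *
import cv2
s,M=show();print(tool(c0+A0@[-.17,0,0]),tool(c0+A0@[-.025,0,0]))
for n in ("scene","top"): cv2.imwrite(f"pics/{n}1.png",ctrl.read_camera(n))
o=[]
W=np.zeros((480,800,3),np.uint8)
for n,x0,y0,k,dx in (("scene",255,155,4,0),("top",200,155,4,400)):
    im=cv2.imread(f"pics/{n}1.png")[y0:y0+120,x0:x0+100]
    im=cv2.convertScaleAbs(cv2.resize(im,None,fx=k,fy=k,interpolation=cv2.INTER_CUBIC),alpha=1.6)
    P=(proj(n,[s["eef_pos"],s["eef_pos"]+M[:,2]*.145,s["eef_pos"]+M[:,2]*.145+M[:,1]*.021])-[x0,y0])*k+k/2
    for a,b in ((0,1),(1,2)): cv2.line(im,tuple(int(v) for v in P[a]),tuple(int(v) for v in P[b]),(255,0,0),1)
    W[:,dx:dx+400]=im
cv2.imwrite("pics/app.png",W)
```

```text
10.4 [-0.3958 -0.2555  2.324   0.8555  1.1621 -1.8769] [0.4679 0.0927 0.2062] tilt 44.063351129093455 az 62.21650233721968
[[-0.885   0.3343  0.3242]
 [ 0.4657  0.6361  0.6153]
 [-0.0005  0.6955 -0.7186]]
[ 0.0003 -0.0051  0.0013] [-0.0046 -0.0029  0.1462]
```

View pics/app.png

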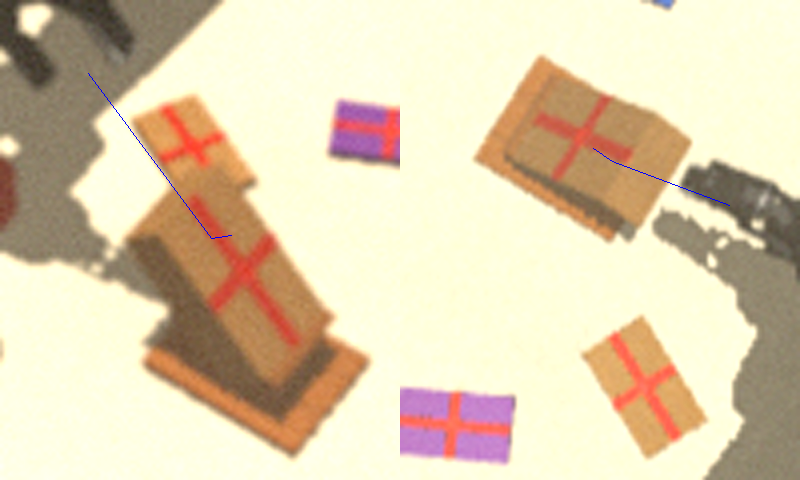

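>>> step_arm(motion=[{"offset": [-0.005, -0.003, 0.02], "twist": 0}, {"offset": [-0.005, -0.003, 0.04], "twist": 0}, {"offset": [-0.005, -0.003, 0.06], "twist": 0}, {"offset": [-0.005, -0.003, 0.075], "twist": 0}, {"offset": [-0.005, -0.003, 0.09], "twist": 0}, {"offset": [-0.005, -0.003, 0.1], "twist": 0}, {"offset": [-0.005, -0.003, 0.11], "twist": 0}, {"offset": [-0.005, -0.003, 0.115], "twist": 0}, {"offset": [-0.005, -0.003, 0.115], "twist": 0}])

```text
time: 11.4
eef_pos: [0.5081, 0.1599, 0.1209]
tcp_rot: [0.221, 0.9, 0.364, 0.089]
contact_force: [-0.4, -0.3, 0.3]
opening: 0.998
finger_force: 0.0
```

Run:
```python
from h import *
import cv2
s,M=show();print(tool(c0+A0@[-.025,0,0]),s["contact_force"])
for n in ("scene","top"): cv2.imwrite(f"pics/{n}2.png",ctrl.read_camera(n))
W=np.zeros((480,800,3),np.uint8)
for n,x0,y0,k,dx in (("scene",255,155,4,0),("top",200,135,4,400)):
    im=cv2.imread(f"pics/{n}2.png")[y0:y0+120,x0:x0+100]
    W[:,dx:dx+400]=cv2.convertScaleAbs(cv2.resize(im,None,fx=k,fy=k,interpolation=cv2.INTER_CUBIC),alpha=1.8)
cv2.imwrite("pics/ins.png",W)
```

```text
11.4 [-0.2055  0.0021  2.2842  1.0118  0.9086 -1.9716] [0.5081 0.1599 0.1209] tilt 44.024867242505145 az 62.37844516978893
[[-0.886   0.3334  0.3222]
 [ 0.4636  0.6371  0.6158]
 [ 0.      0.695  -0.719 ]]
[-0.0004  0.0004  0.0306] [-0.4118 -0.2935  0.3115]
```

View pics/ins.png

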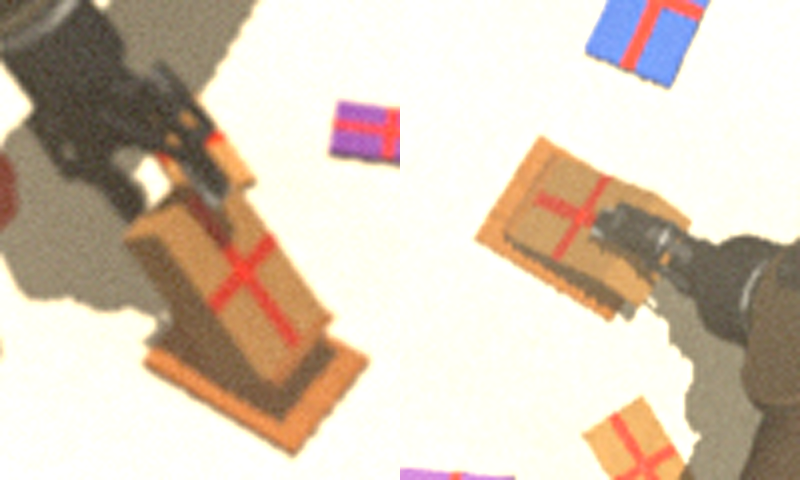

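>>> step_arm(motion=[{"offset": [0, 0, 0.01], "twist": 0}, {"offset": [0, 0, 0.02], "twist": 0}, {"offset": [0, 0, 0.027], "twist": 0}, {"offset": [0, 0, 0.027], "twist": 0}])

```text
time: 11.9
eef_pos: [0.5163, 0.1767, 0.1003]
tcp_rot: [0.222, 0.9, 0.364, 0.089]
contact_force: [1.0, -0.1, -0.3]
opening: 1.0
finger_force: 0.0
```

>>> step_arm(motion=[{"offset": [0, 0, 0], "twist": 0}, {"offset": [0, 0, 0], "twist": 0}, {"offset": [0, 0, 0], "twist": 0}], gripper=0.052, grip_force=20)

```text
time: 12.2
eef_pos: [0.517, 0.1759, 0.1018]
tcp_rot: [0.222, 0.9, 0.364, 0.09]
contact_force: [-0.4, 0.3, -0.4]
opening: 0.612
finger_force: 0.0
```

>>> step_arm(motion=[{"offset": [0, 0, 0], "twist": 0}, {"offset": [0, 0, 0], "twist": 0}], gripper=0.048)

```text
time: 12.4
eef_pos: [0.517, 0.1759, 0.1018]
tcp_rot: [0.222, 0.9, 0.364, 0.09]
contact_force: [-0.3, 1.0, -0.9]
opening: 0.561
finger_force: 0.0
```

Run:
```python
from h import *
s,M=show();print(tool(c0+A0@[-.025,0,0]),s["contact_force"],M.T@s["contact_force"],s["opening"]*.0854,s["finger_force"])
```

```text
12.4 [-0.1644  0.0641  2.2666  1.0588  0.8587 -2.0011] [0.517  0.1759 0.1018] tilt 44.03373869523926 az 62.28361498466667
[[-0.8856  0.3336  0.3233]
 [ 0.4645  0.6368  0.6153]
 [-0.0006  0.6951 -0.7189]]
[0.     0.0005 0.0041] [-0.2666  0.9507 -0.8534] [ 0.6783 -0.0767  1.1123] 0.0479061993127527 0.0
```

>>> step_arm(motion=[{"offset": [0, 0, 0], "twist": 0}, {"offset": [0, 0, 0], "twist": 0}], gripper=0.045)

```text
time: 12.6
eef_pos: [0.517, 0.1761, 0.1018]
tcp_rot: [0.222, 0.9, 0.364, 0.09]
contact_force: [-0.4, 0.2, 1.3]
opening: 0.529
finger_force: 0.3
```

>>> step_arm(motion=[{"offset": [0, 0, 0], "twist": 0}, {"offset": [0, 0, 0], "twist": 0}], gripper=0.043)

```text
time: 12.8
eef_pos: [0.5173, 0.1764, 0.1025]
tcp_rot: [0.221, 0.9, 0.365, 0.09]
contact_force: [-1.0, 1.1, 3.1]
opening: 0.505
finger_force: 2.0
```

Run:
```python
from h import *
s,M=show();print(M.T@s["contact_force"],s["opening"]*.0854,s["finger_force"])
```

```text
12.8 [-0.1639  0.0639  2.2657  1.0601  0.8602 -2.0011] [0.5173 0.1764 0.1025] tilt 44.138781345614305 az 62.333352085578056
[[-0.8858  0.3328  0.3234]
 [ 0.464   0.6358  0.6168]
 [-0.0003  0.6964 -0.7177]]
[ 1.4012  2.5691 -1.8956] 0.0430853129346148 1.9646729528903961
```

>>> step_arm(motion=[{"offset": [0, 0.0013, 0], "twist": 0}, {"offset": [0, 0.0013, 0], "twist": 0}], gripper=0.043)

```text
time: 13.0
eef_pos: [0.5174, 0.1766, 0.1024]
tcp_rot: [0.222, 0.9, 0.364, 0.09]
contact_force: [0.1, -0.3, 1.9]
opening: 0.502
finger_force: 1.4
```

>>> step_arm(motion=[{"offset": [0, 0, 0], "twist": 0}, {"offset": [0, 0, 0], "twist": 0}, {"offset": [0, 0, 0], "twist": 0}, {"offset": [0, 0, 0], "twist": 0}], gripper=0.03, grip_force=45)

```text
time: 13.4
eef_pos: [0.5175, 0.1765, 0.1029]
tcp_rot: [0.222, 0.9, 0.364, 0.09]
contact_force: [-3.1, -3.1, 4.9]
opening: 0.492
finger_force: 44.2
```

Run:
```python
from h import *
s,M=show();print(M.T@s["contact_force"],s["opening"]*.0854,s["finger_force"])
```

```text
13.4 [-0.1629  0.063   2.2652  1.0581  0.859  -1.9971] [0.5175 0.1765 0.1029] tilt 44.05679208131417 az 62.273062166313494
[[-0.8852  0.3342  0.3235]
 [ 0.4651  0.6362  0.6155]
 [-0.0001  0.6954 -0.7187]]
[ 1.2869  0.4211 -6.3836] 0.041984947389381085 44.24663186073303
```

>>> step_arm(motion=[{"offset": [0, 0.001, -0.004], "twist": 0}, {"offset": [0, 0.003, -0.01], "twist": 0}, {"offset": [0, 0.008, -0.018], "twist": 0}, {"offset": [0, 0.017, -0.028], "twist": 0}, {"offset": [0, 0.03, -0.038], "twist": 0}, {"offset": [0, 0.045, -0.048], "twist": 0}, {"offset": [0, 0.06, -0.056], "twist": 0}, {"offset": [0, 0.075, -0.06], "twist": 0}, {"offset": [0, 0.085, -0.06], "twist": 0}, {"offset": [0, 0.09, -0.06], "twist": 0}, {"offset": [0, 0.09, -0.06], "twist": 0}])

```text
time: 14.5
eef_pos: [0.5278, 0.1975, 0.2082]
tcp_rot: [0.221, 0.9, 0.364, 0.09]
contact_force: [0.5, 1.6, -2.5]
opening: 0.489
finger_force: 45.1
```

Run:
```python
from h import *
import cv2
s,M=show();print(M.T@s["contact_force"],s["opening"]*.0854,s["finger_force"])
for n in ("scene","top"): cv2.imwrite(f"pics/{n}3.png",ctrl.read_camera(n))
W=np.zeros((480,800,3),np.uint8)
for n,x0,y0,k,dx in (("scene",255,155,4,0),("top",200,135,4,400)):
    im=cv2.imread(f"pics/{n}3.png")[y0:y0+120,x0:x0+100]
    W[:,dx:dx+400]=cv2.convertScaleAbs(cv2.resize(im,None,fx=k,fy=k,interpolation=cv2.INTER_CUBIC),alpha=1.8)
cv2.imwrite("pics/lift.png",W)
```

```text
14.5 [-0.1118 -0.1009  2.1899  0.913   0.9582 -1.7159] [0.5278 0.1975 0.2082] tilt 43.99923678772612 az 62.34744544435895
[[-0.8861  0.3331  0.3224]
 [ 0.4636  0.6376  0.6153]
 [-0.0006  0.6946 -0.7193]]
[ 0.3228 -0.5026  2.952 ] 0.041778156151931985 45.11953890323639
```

View pics/lift.png

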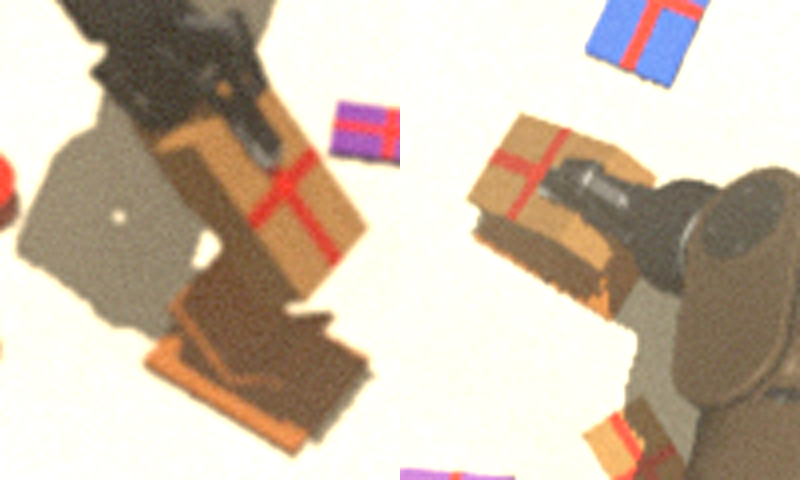

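The box is off the cradle and shut, and the empty cradle shows at scene crop (260,350). Next is the flip.

>>> step_arm(motion=[{"offset": [0, 0, 0], "twist": 4}, {"offset": [0, 0, 0], "twist": 12}, {"offset": [0, 0, 0], "twist": 20}, {"offset": [0, 0, 0], "twist": 28}, {"offset": [0, 0, 0], "twist": 36}, {"offset": [0, 0, 0], "twist": 44}, {"offset": [0, 0, 0], "twist": 52}, {"offset": [0, 0, 0], "twist": 60}, {"offset": [0, 0, 0], "twist": 68}, {"offset": [0, 0, 0], "twist": 76}, {"offset": [0, 0, 0], "twist": 84}, {"offset": [0, 0, 0], "twist": 90}])

```text
time: 15.8
eef_pos: [0.5273, 0.197, 0.2069]
tcp_rot: [0.795, 0.478, 0.319, -0.195]
contact_force: [0.2, 0.2, -2.0]
opening: 0.49
finger_force: 45.1
```

>>> step_arm(motion=[{"offset": [0, 0, 0], "twist": 8}, {"offset": [0, 0, 0], "twist": 16}, {"offset": [0, 0, 0], "twist": 24}, {"offset": [0, 0, 0], "twist": 32}, {"offset": [0, 0, 0], "twist": 40}, {"offset": [0, 0, 0], "twist": 48}, {"offset": [0, 0, 0], "twist": 56}, {"offset": [0, 0, 0], "twist": 64}, {"offset": [0, 0, 0], "twist": 72}, {"offset": [0, 0, 0], "twist": 80}, {"offset": [0, 0, 0], "twist": 86}, {"offset": [0, 0, 0], "twist": 90}])

```text
time: 17.0
eef_pos: [0.5274, 0.197, 0.2069]
tcp_rot: [0.9, -0.224, 0.088, -0.364]
contact_force: [0.3, 0.2, -2.3]
opening: 0.487
finger_force: 45.3
```

>>> step_arm(motion=[{"offset": [0, 0, 0], "twist": 0}, {"offset": [0, 0, 0], "twist": 0}, {"offset": [0, 0, 0], "twist": 0}])

```text
time: 17.3
eef_pos: [0.5278, 0.1972, 0.2077]
tcp_rot: [0.9, -0.221, 0.09, -0.364]
contact_force: [-0.1, 0.5, -2.5]
opening: 0.481
finger_force: 45.3
```

Run:
```python
from h import *
import cv2
s,M=show();print(M.T@s["contact_force"],s["opening"]*.0854,s["finger_force"])
print("back to grasp pose, tool off:",tool([.5175,.1765,.1029]))
for n in ("scene","top"): cv2.imwrite(f"pics/{n}4.png",ctrl.read_camera(n))
W=np.zeros((480,800,3),np.uint8)
for n,x0,y0,k,dx in (("scene",255,155,4,0),("top",200,135,4,400)):
    im=cv2.imread(f"pics/{n}4.png")[y0:y0+120,x0:x0+100]
    W[:,dx:dx+400]=cv2.convertScaleAbs(cv2.resize(im,None,fx=k,fy=k,interpolation=cv2.INTER_CUBIC),alpha=1.8)
cv2.imwrite("pics/flip.png",W)
```

```text
17.3 [-0.1127 -0.1005  2.1905  0.9135  0.9583  1.4245] [0.5278 0.1972 0.2077] tilt 44.00391720259692 az 62.350312367563625
[[ 0.8859 -0.3334  0.3224]
 [-0.4638 -0.6373  0.6154]
 [ 0.0003 -0.6947 -0.7193]]
[-0.2997  1.4783  2.0605] 0.041106770498193265 45.29332637786865
back to grasp pose, tool off: [0.0005 0.0894 0.0594]
```

View pics/flip.png

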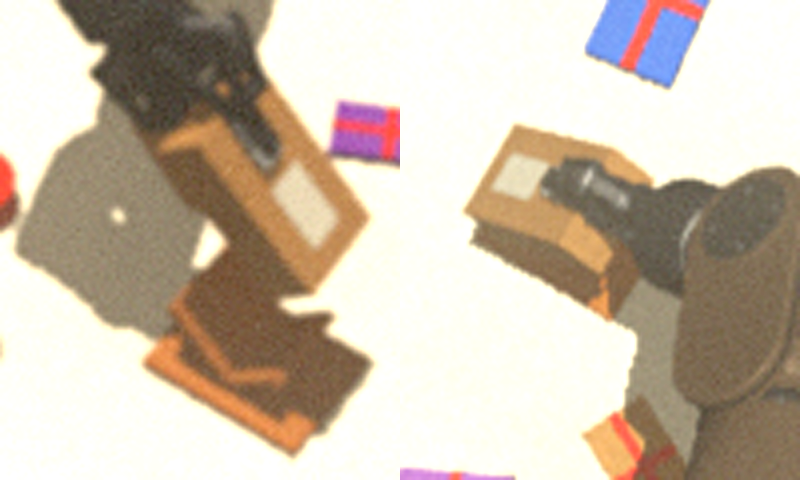

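>>> step_arm(motion=[{"offset": [0, 0.01, 0], "twist": 0}, {"offset": [0, 0.025, 0.003], "twist": 0}, {"offset": [0, 0.04, 0.008], "twist": 0}, {"offset": [0, 0.055, 0.016], "twist": 0}, {"offset": [0, 0.068, 0.025], "twist": 0}, {"offset": [0, 0.078, 0.034], "twist": 0}, {"offset": [0, 0.084, 0.042], "twist": 0}, {"offset": [0, 0.086, 0.048], "twist": 0}, {"offset": [0, 0.087, 0.052], "twist": 0}, {"offset": [0, 0.088, 0.055], "twist": 0}, {"offset": [0, 0.088, 0.055], "twist": 0}, {"offset": [0, 0.088, 0.055], "twist": 0}])

```text
time: 18.6
eef_pos: [0.5168, 0.1754, 0.1082]
tcp_rot: [0.9, -0.221, 0.09, -0.364]
contact_force: [1.1, 2.6, -1.9]
opening: 0.487
finger_force: 45.3
```

Run:
```python
from h import *
s,M=show();print(M.T@s["contact_force"],s["opening"]*.0854,s["finger_force"])
print("back to grasp pose, tool off:",tool([.5175,.1765,.1029]))
```

```text
18.6 [-0.1661  0.0501  2.266   1.0486  0.8674  1.1551] [0.5168 0.1754 0.1082] tilt 44.09398208712466 az 62.28759339478
[[ 0.8857 -0.3329  0.3236]
 [-0.4642 -0.6364  0.616 ]
 [ 0.0009 -0.6958 -0.7182]]
[-0.237  -0.628   3.3127] 0.041548699115231465 45.33945143222809
back to grasp pose, tool off: [0.0001 0.0028 0.0047]
```

>>> step_arm(motion=[{"offset": [0, 0.001, 0.002], "twist": 0}, {"offset": [0, 0.002, 0.003], "twist": 0}, {"offset": [0, 0.002, 0.004], "twist": 0}, {"offset": [0, 0.002, 0.004], "twist": 0}])

```text
time: 19.0
eef_pos: [0.5182, 0.1766, 0.1056]
tcp_rot: [0.899, -0.221, 0.091, -0.366]
contact_force: [-4.0, -1.3, 9.9]
opening: 0.487
finger_force: 46.3
```

>>> step_arm(motion=[{"offset": [0, 0, 0.001], "twist": 0}, {"offset": [0, 0, 0.001], "twist": 0}])

```text
time: 19.2
eef_pos: [0.5184, 0.1765, 0.1052]
tcp_rot: [0.9, -0.221, 0.091, -0.365]
contact_force: [-9.5, -9.3, 14.7]
opening: 0.487
finger_force: 43.2
```

Run:
```python
from h import *
s,M=show();print(M.T@s["contact_force"],s["opening"]*.0854,s["finger_force"])
print("back to grasp pose, tool off:",tool([.5175,.1765,.1029]))
```

```text
19.2 [-0.1639  0.0605  2.2634  1.0582  0.8629  1.1448] [0.5184 0.1765 0.1052] tilt 44.23220405325779 az 62.26358441704371
[[ 0.8858 -0.3317  0.3247]
 [-0.4641 -0.6351  0.6174]
 [ 0.0014 -0.6976 -0.7165]]
[ -4.1384  -1.2223 -19.3681] 0.04158032225003052 43.24866592884064
back to grasp pose, tool off: [-0.0008  0.0019  0.0014]
```

>>> step_arm(motion=[{"offset": [0, 0.001, -0.0005], "twist": 0}, {"offset": [0, 0.002, -0.001], "twist": 0}, {"offset": [0, 0.002, -0.001], "twist": 0}])

```text
time: 19.5
eef_pos: [0.5181, 0.1759, 0.1049]
tcp_rot: [0.899, -0.222, 0.091, -0.367]
contact_force: [0.2, 3.2, 7.8]
opening: 0.487
finger_force: 45.6
```

>>> step_arm(motion=[{"offset": [0, 0, 0], "twist": 0}, {"offset": [0, 0, 0], "twist": 0}, {"offset": [0, 0, 0], "twist": 0}], gripper=0.044, grip_force=20)

```text
time: 19.8
eef_pos: [0.5173, 0.1749, 0.103]
tcp_rot: [0.9, -0.221, 0.091, -0.364]
contact_force: [1.1, -0.1, 6.0]
opening: 0.516
finger_force: 2.3
```

>>> step_arm(motion=[{"offset": [0, 0, 0], "twist": 0}, {"offset": [0, 0, 0], "twist": 0}, {"offset": [0, 0, 0], "twist": 0}, {"offset": [0, 0, 0], "twist": 0}], gripper=0.075)

```text
time: 20.2
eef_pos: [0.5157, 0.1749, 0.1011]
tcp_rot: [0.9, -0.222, 0.089, -0.364]
contact_force: [0.2, 0.2, 0.2]
opening: 0.877
finger_force: 0.0
```

Run:
```python
from h import *
import cv2
s,M=show();print(M.T@s["contact_force"],s["opening"]*.0854,s["finger_force"])
for n in ("scene","top"): cv2.imwrite(f"pics/{n}5.png",ctrl.read_camera(n))
W=np.zeros((480,800,3),np.uint8)
for n,x0,y0,k,dx in (("scene",255,155,4,0),("top",200,135,4,400)):
    im=cv2.imread(f"pics/{n}5.png")[y0:y0+120,x0:x0+100]
    W[:,dx:dx+400]=cv2.convertScaleAbs(cv2.resize(im,None,fx=k,fy=k,interpolation=cv2.INTER_CUBIC),alpha=1.8)
cv2.imwrite("pics/rel.png",W)
```

```text
20.2 [-0.1669  0.0631  2.2689  1.0568  0.8602  1.1397] [0.5157 0.1749 0.1011] tilt 43.96698115766006 az 62.37680440480878
[[ 0.8857 -0.3345  0.3219]
 [-0.4642 -0.6373  0.6151]
 [-0.0006 -0.6942 -0.7197]]
[ 0.1165 -0.3135  0.0719] 0.07489542877880326 0.0
```

View pics/rel.png

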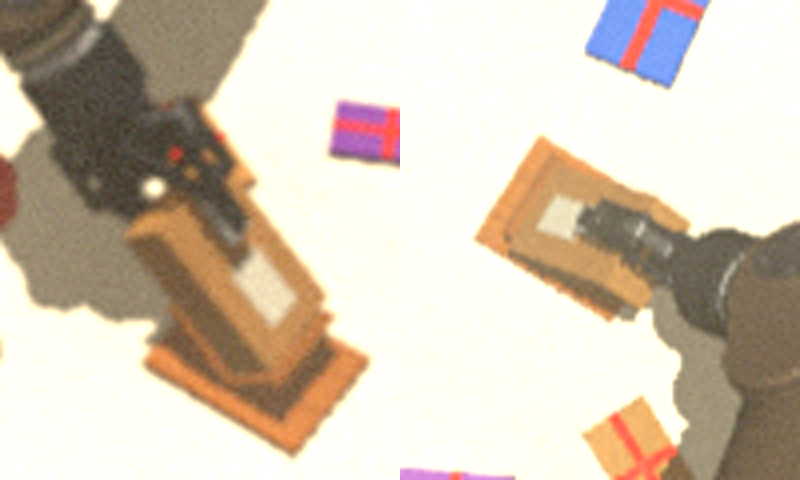

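>>> step_arm(motion=[{"offset": [0, 0, -0.01], "twist": 0}, {"offset": [0, 0, -0.025], "twist": 0}, {"offset": [0, 0, -0.04], "twist": 0}, {"offset": [0, 0, -0.06], "twist": 0}, {"offset": [0, 0, -0.08], "twist": 0}, {"offset": [0, 0, -0.1], "twist": 0}, {"offset": [0, 0, -0.12], "twist": 0}, {"offset": [0, 0, -0.14], "twist": 0}, {"offset": [0, 0, -0.15], "twist": 0}, {"offset": [0, 0, -0.15], "twist": 0}, {"offset": [0, 0, -0.15], "twist": 0}])

```text
time: 21.4
eef_pos: [0.4677, 0.0827, 0.2094]
tcp_rot: [0.9, -0.222, 0.09, -0.364]
contact_force: [-0.3, 0.6, -0.2]
opening: 0.88
finger_force: 0.0
```

Run:
```python
from h import *
import cv2
s,M=show()
for n in ("scene","top"): cv2.imwrite(f"pics/{n}6.png",ctrl.read_camera(n))
W=np.zeros((480,800,3),np.uint8)
for n,x0,y0,k,dx in (("scene",255,155,4,0),("top",200,135,4,400)):
    im=cv2.imread(f"pics/{n}6.png")[y0:y0+120,x0:x0+100]
    W[:,dx:dx+400]=cv2.convertScaleAbs(cv2.resize(im,None,fx=k,fy=k,interpolation=cv2.INTER_CUBIC),alpha=1.8)
cv2.imwrite("pics/fin.png",W)
for n,(x,y) in {"scene":(120,180),"top":(350,155)}.items():
    a,b=[cv2.imread(f"pics/{n}{i}.png")[y:y+75,x:x+75].astype(int) for i in (0,6)];print("square diff",np.abs(a-b).mean())
```

```text
21.4 [-0.4199 -0.2563  2.318   0.8465  1.1833  1.2551] [0.4677 0.0827 0.2094] tilt 44.014491171352034 az 62.3070965009636
[[ 0.8855 -0.3341  0.3229]
 [-0.4647 -0.6368  0.6152]
 [ 0.0001 -0.6948 -0.7192]]
square diff 8.408414814814815
square diff 5.738074074074074
```

View pics/fin.png

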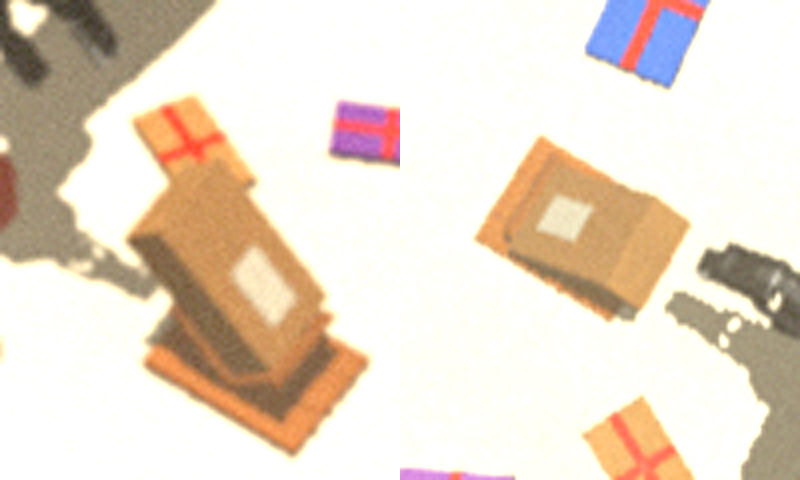

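The white-labelled underside faces out at scene crop (263,285). The outline matches the original lean, the lid sits against the rest, and the gripper is clear. I check that the square box hasn't moved, then hand in.

Run:
```python
from h import *
import cv2
ok=True
for n,(x,y) in {"scene":(125,190),"top":(360,155)}.items():
    a,b=[cv2.cvtColor(cv2.imread(f"pics/{n}{i}.png")[y:y+65,x:x+65],cv2.COLOR_BGR2GRAY).astype(np.float32) for i in (0,6)]
    d,_=cv2.phaseCorrelate(a,b,cv2.createHanningWindow((65,65),cv2.CV_32F));print(n,d);ok&=np.hypot(*d)<1.5
if ok: print(ctrl.sign_off())
```

```text
scene (0.03245786805116069, -0.021138070901251638)
top (0.005954990241811231, -0.07607750171068517)
the job is handed in; nothing more can be done
None
```

The oblong box is back in its cradle, turned over with the label facing out and looking fully seated and shut in the last pictures; the square box did not move, and I handed the job in at about 21.5 s (no verdict was returned).

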